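# Raise the extraction cupboard's window to its height pointer

### The arm

A 6-joint arm with a two-finger parallel gripper is mounted at the origin on the work surface. World frame = base frame: x ahead of the robot, y to its left, z up, the work surface at z = 0. Lengths are in m, angles in degrees, forces in N, time in s.
With the tool pointing down it reaches from about 0.3 to 0.75 m from the base axis. Payload 8.5 kg.
Tool frame: the origin (TCP) lies at the centre of the arm's flange, where the gripper is bolted on; the fingertips stand 173 mm ahead of it and the grasp point (between the pads) lies env.pinch_z ahead of it (env.pinch_z is the distance from the TCP to the grasp point, in m); z points along the fingers, y is the line along which they close (so a half turn about z gives the same grasp; the last joint's range is limited). The gripper opens to 85 mm and grips with 20 to 120 N. Pads are 22 mm wide; open, the fingers measure 114 mm over their backs; the gripper's body (76 mm by 85 mm) begins 54 mm behind the grasp point. The pads swing forward as they close: fully open they stand 13 mm farther back than shut.
Start: joints at [63.18, 21.807, 74.336, -0, 83.858, -12.336], TCP at [0.138, 0.533, 0.405] pointing down, gripper open.
Joint ranges: [-178.18, 178.18], [-50.72, 133.34], [12.68, 142.11], [-81.47, 261.47], [9.98, 163.14], [-165.26, 165.26]. Speed limits (degrees/s): [136.94, 136.94, 180, 180, 180, 180].

### API

Orientations are given as a 3x3 rotation matrix whose columns are the frame's x, y, z axes.
In Python, from rig import env, get_image, job, spotter gives the robot as it stands. The module is installed in compiled form; this text tells all that it offers.
- The arm moves only by the shell command python3 -m creep 'ROWS' [FORCE]. ROWS is text: rows parted by semicolons, each of 7 numbers parted by spaces: the turn, a rotation vector about the tool's x, y, z in units of 8 degrees (1.0 is 8 degrees), then the shift along the tool's x, y, z in units of 30 mm (1.0 is 30 mm), then the finger opening in mm, from 0 to 85.4. A call has 1 to 12 rows; each row is the pose to reach, as a shift and turn from the pose commanded when the call began, along the tool's axes at that moment; what a row does not reach only later rows make up. A row lasts 1/10 s, in which the tool goes at most 50 mm and 8.59 degrees, less where a joint would pass 70% of its speed; a pose out of reach is approached as far as the arm can. A call with a gripper value outside its range is refused whole. The fingers move at their own pace and stop on an object; FORCE is the grip in N (left out, the last holds). Time passes only in rows, so rows that repeat a pose let the fingers close. It gives the time, the measured TCP pose, the force, the opening and the grip force at its end, in the units of the state.
- env.observe(): the state, without advancing time (a new reading comes with each control period).
- get_image(name): name is "scene" or "top"; returns a dict with "image" (384x512x3 uint8, blue, green, red), "depth" (384x512 float32, m along the optical axis (not along the pixel's ray), 0 where there is no reading), "intrinsics" (3x3 intrinsics, pixels), "view" (4x4, takes a point from world to camera coordinates). Camera axes: x right, y up, looking along -z (the intrinsics and any distortion apply to the point x, -y, -z); pixel columns grow to the right and rows downward; lengths in m; the calibration is good to about 2 mm. A picture is of the moment at which its call begins.
- job.close_job(): hands the job in; it is judged then, once.
Trained networks look in a picture, given as the dict that the camera call returned (one of the last four; its "shot" number tells which), for a name from the list of things; names that differ only in an ending like _2 or _b are one class to them, and where a whole thing is asked for, a point or a joint stands for the part that bears it (a point fixed in the world has none). Each returns a list of dicts, best first, with "p" (0 to 1); they miss things now and then, are a little off and sometimes report something else, mostly with a low value. They report only what shows in the picture. A call takes as long as a camera call. They do not tell look-alikes from the thing itself.
- spotter.boxes_of(label, picture): "xy" ([column, row] in pixels, amid what is visible of it).
The state is a dict: "time_s": time; "q": joint angles; "qvel": joint speeds; "joint_efforts": joint torques, N m; "position": TCP position; "tool_rot": TCP orientation; "ft_force": force on the tool from outside, world axes, zero at the start; "wrist_torque": the same for the moment, N m; "grip_width": finger opening in m; "gripper_force": force on a finger pad.
Only numpy, scipy, OpenCV 4.12 (cv2) and the standard library are available. Lean on these libraries where they do the work, as an engineer would, in place of code of your own. Each camera call takes 0.05 s, during which the arm holds its last target. There are 200 camera calls.

### The job

Open the small extraction cupboard for work: with the fingertips, push its counterweighted front window up from beneath the lip along its lower edge until the underside of the lip is level with the pointer clamped on the cupboard's right jamb, and leave it standing there. Only push: do not pinch the lip, and leave everything that stands in and around the cupboard where it is.

Things in the scene. Friction and masses are not known exactly. Their poses are not given: they have to be found in the camera images.
- cupboard: Fixed white bench-top extraction cupboard, clear sides, 460 wide, 250 deep, 580 high; front to the robot. Origin: on the work surface under the middle of the front window's pane; x points level into the cupboard, y left as seen from the robot, z up. Jamb fronts and fascia (475 up) at x = -15; jambs 35 wide at y = +-212. Rounded sill at x = -14 to +2, top 26 up. A balance stands inside.
- window (a joint): Height of the sliding front window in m: 0 closed, 0.27 fully up; it slides straight up. The underside of its lip is 50 mm + this value above the work surface. The window weighs 0.8 kg but is counterweighted: it stays wherever it is left; it moves against about 4 N of friction. Parts of its lip: window_c2 the underside, window_c3 the nose, window_c4 the upper face.
- lip_edge (a point): Middle of the front edge of the window's lip, at the height of its underside; axes as the cupboard's. Plain aluminium ledge along the window's lower edge, 360 long (y +-180), 13 thick, its edge 38 in front of the pane's mid-plane; nose rounded, 5 radius, underside flat; starts 115 to 165 up. Below it all is free down to the work surface in front of the sill.
- pointer_tip (a point): Tip of the height pointer: a small dark steel clamp (42 x 22 mm, black clamp screw on the outer side) on the right (-y) jamb; the tip lies 185 right of the cupboard's middle plane, 22 in front of the pane. Its height, 215 to 305 above the work surface, is the height asked of the lip's underside. Fixed; axes as the cupboard's.
- bottle: White plastic bottle with a black cap, 60 diameter, 150 high, loose, standing in front of one side of the cupboard. Origin under its centre.
- rock: Pale stone, about 75 x 62 x 45, loose, lying in front of the other side of the cupboard. Origin under its centre.
- beaker: Glass beaker, 64 diameter, 85 high, loose, inside the cupboard. Origin under its centre.
- chip: Small pale stone, about 50 x 42 x 32, loose on the balance pan inside the cupboard. Origin under its centre.
- rock_side: Pale stone, about 85 x 60 x 52, loose on the bench to the right of the cupboard. Origin under its centre.
- keypad_meter: Dark hand-held meter, 190 x 82 x 36, loose on the bench in front of and to the right of the cupboard. Origin under its centre.
There are look-alikes about, which are no part of the job. Of the things that look like the bottle, take the one that is farthest from the robot's base at the start.

How it is judged (in metres and radians):
On the way, in this order (a step that is already met when the one before it is completed fails the run):
1. the fingers push the window up from beneath its lip ((contact force between the fingers and window_c2 above 1 N or contact force between the fingers and window_c3 above 1 N) and velocity of joint window above 0.005 m/s), for 0.2 s.
2. the underside of the lip is level with the pointer (z of lip_edge in the frame of pointer_tip between -0.008 and 0.008 m), for 0.2 s.
At the end, for the whole second after the job is handed in: The window stands still with the underside of its lip within 8 mm of the height of the pointer's tip, and the bottle, stones, beaker and hand-held meter are within 20 mm of where they stood, the bottle and beaker upright (all of step 2 and velocity of joint window between -0.005 and 0.005 m/s and distance of each of bottle, rock, beaker, chip, rock_side, keypad_meter from where it was at the start of the episode below 0.02 m and angle between each of bottle, beaker's own z axis and vertical below 0.2 rad); the robot touches nothing.
It fails at once if the lip is pinched: fingers press on its upper face and its underside at once (contact force between the fingers and window_c4 above 1 N and (contact force between the fingers and window_c2 above 1 N or contact force between the fingers and window_c3 above 1 N)).
It fails at once if something standing in or around the cupboard is shifted, lifted or knocked over (distance of any of bottle, rock, beaker, chip, rock_side, keypad_meter from where it was at the start of the episode above 0.03 m or angle between any of bottle, beaker's own z axis and vertical above 0.5 rad).
It also fails if it takes over 42 s, if anything falls off the work surface, if the arm or the gripper's body presses on something with over 40 N, if the wrist force passes 120 N, or if a joint passes its speed limit or range.

## Working session

There is one attempt and no reset: what is moved stays moved. The work goes in short steps, Python scripts to look and compute and a shell command to move; the robot and the scene stay as the last step left them, time stands still between calls to the robot, and variables do not carry over. Pictures are saved under pics/ and viewed, at most 10 in all, crops included, and the job is handed in when it is done.

```bash
mkdir -p pics
cat > h.py <<'E'
import numpy as np, cv2
from rig import env,get_image,job,spotter
def world(p,c,r,d=None):
    K=np.array(p["intrinsics"]);V=np.array(p["view"])
    if d is None:
        w=p["depth"][int(r)-1:int(r)+2,int(c)-1:int(c)+2];w=w[w>0]
        if len(w)==0:return None
        d=np.median(w)
    x=(c-K[0,2])/K[0,0]*d;y=(r-K[1,2])/K[1,1]*d
    return (np.linalg.inv(V)@[x,-y,-d,1])[:3]
def pix(p,X):
    K=np.array(p["intrinsics"]);c=np.array(p["view"])@[*X,1]
    return K[0,0]*c[0]/-c[2]+K[0,2],K[1,1]*-c[1]/-c[2]+K[1,2]
E
python3 - <<'E'
from h import *
np.set_printoptions(precision=4,suppress=True)
s=env.observe();print(env.pinch_z,s["time_s"],s["position"],s["tool_rot"],s["ft_force"])
for n in("scene","top"):
    p=get_image(n);cv2.imwrite(f"pics/{n}0.png",p["image"])
    print(n,np.linalg.inv(p["view"])[:3],p["intrinsics"])
    for l in "cupboard window lip_edge pointer_tip bottle rock beaker keypad_meter".split():
        for b in spotter.boxes_of(l,p)[:4]:
            print(l,round(b["p"],2),np.round(b["xy"]),world(p,*b["xy"]))
E
```

```text
0.1547 0.0 [0.1375 0.5325 0.4041] [[-0.9682  0.2501 -0.0007]
 [ 0.2501  0.9682 -0.0013]
 [ 0.0003 -0.0014 -1.    ]] [ 0.4065 -0.3278 -0.3933]
scene [[ 0.9969 -0.0727  0.0283  0.6492]
 [ 0.078   0.9413 -0.3284 -0.5275]
 [-0.0028  0.3296  0.9441  1.6326]] [[483.4996   0.     253.0646]
 [  0.     483.4996 199.4948]
 [  0.       0.       1.    ]]
cupboard 0.87 [303. 130.] [0.7245 0.0255 0.581 ]
window 0.84 [250. 164.] [0.5857 0.1031 0.1713]
lip_edge 0.55 [253. 163.] [0.5949 0.1077 0.169 ]
bottle 0.82 [200. 213.] [ 0.4326 -0.057   0.1073]
bottle 0.72 [229. 227.] [ 0.5323 -0.1003  0.1109]
bottle 0.58 [192. 245.] [ 0.4193 -0.1685  0.1121]
rock 0.62 [227. 137.] [0.4884 0.2639 0.0345]
keypad_meter 0.63 [182. 313.] [ 0.4031 -0.378   0.0353]
top [[-0.0115  0.9891 -0.1465  0.4593]
 [-0.9997 -0.0145 -0.0194 -0.0432]
 [-0.0213  0.1462  0.989   1.1072]] [[377.7329   0.     261.4772]
 [  0.     377.7329 188.8547]
 [  0.       0.       1.    ]]
cupboard 0.8 [156.  97.] [0.6753 0.1198 0.5816]
cupboard 0.42 [160. 238.] [0.4814 0.2666 0.0367]
window 0.69 [204. 182.] [0.6077 0.1104 0.2294]
lip_edge 0.82 [203. 181.] [0.6073 0.1101 0.2459]
pointer_tip 0.41 [303. 167.] [ 0.6264 -0.1187  0.2972]
pointer_tip 0.32 [366. 194.] [ 0.5967 -0.3168  0.0417]
bottle 0.94 [283. 222.] [ 0.5156 -0.077   0.1466]
bottle 0.74 [270. 257.] [ 0.4288 -0.044   0.1511]
bottle 0.63 [311. 258.] [ 0.4233 -0.1481  0.1172]
rock 0.57 [159. 238.] [0.483  0.2683 0.037 ]
keypad_meter 0.7 [385. 258.] [ 0.4188 -0.3621  0.0337]
keypad_meter 0.49 [368. 195.] [ 0.5949 -0.322   0.0418]
```

Run:
```python
import cv2
for n in("scene","top"):
    cv2.imwrite(f"pics/{n}0b.png",cv2.resize(cv2.imread(f"pics/{n}0.png"),(800,600),interpolation=cv2.INTER_CUBIC))
```

```text
(no output)
```

View pics/scene0b.png

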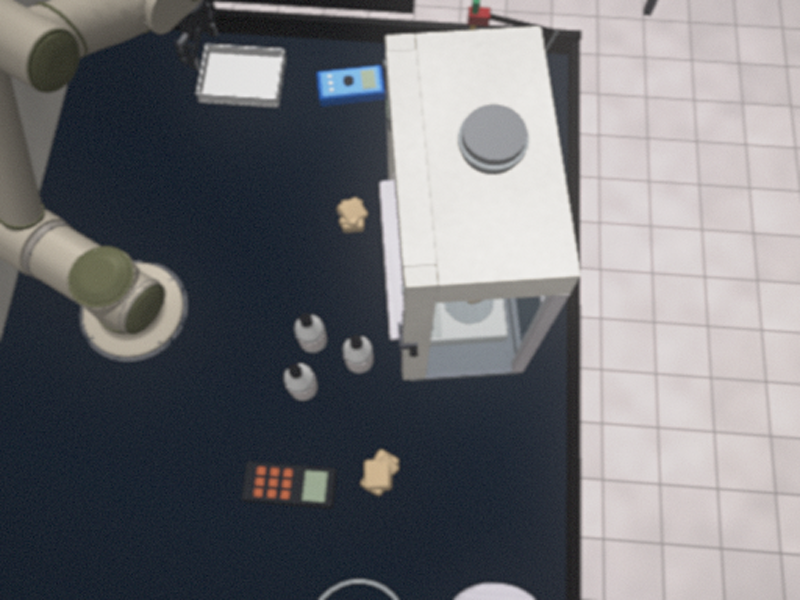

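View pics/top0b.png

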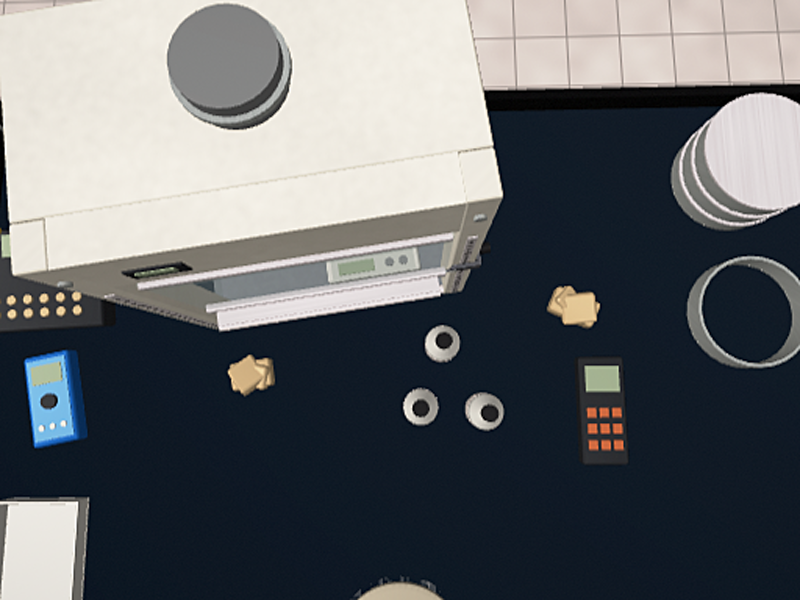

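The pictures show three look-alike bottles at scene px (200,213), (229,227) and (192,245). The one farthest from the base is (229,227), in front of the right side. The rock is at scene (227,137), left. The lip runs in top from about (140,211) to (282,189), and the pointer is at top (303,167) on the right jamb. Next I'll fit the cupboard pose from depth and crop the pointer and lip.

Run:
```python
from h import *
np.set_printoptions(precision=4,suppress=True)
def cloud(p):
    K=np.array(p["intrinsics"]);d=p["depth"];r,c=np.indices(d.shape)
    P=np.stack([(c-K[0,2])/K[0,0]*d,-(r-K[1,2])/K[1,1]*d,-d,np.ones_like(d)],-1)@np.linalg.inv(p["view"]).T
    P[d==0]=np.nan;return P[...,:3]
ps=get_image("scene");pt=get_image("top")
C=cloud(ps);m=(C[...,2]>.572)&(C[...,2]<.59)&(C[...,0]>.55)
R=C[m];rect=cv2.minAreaRect(R[:,:2].astype(np.float32));print("roof",rect,np.median(R[:,2]));bx=cv2.boxPoints(rect);print(bx)
# yaw from long edge
e=[bx[1]-bx[0],bx[2]-bx[1]];L=max(e,key=np.linalg.norm);S=min(e,key=np.linalg.norm)
y=L/np.linalg.norm(L);y*=np.sign(y[1]);x=np.array([y[1],-y[0]])
o=np.array(rect[0])-x*(np.linalg.norm(S)/2-.015)
print("x",x,"yaw",np.degrees(np.arctan2(x[1],x[0])),"origin",o)
np.savez("cup.npz",x=x,y=y,o=o)
T=cloud(pt)
for n,A in(("scene",C),("top",T)):
    q=A[...,:2]-o;u=q@x;v=q@y;z=A[...,2]
    for vv in (-.15,-.1,-.05,0,.05,.1,.15):
        k=(abs(v-vv)<.012)&(u>-.06)&(u<-.018)&(z>.1)&(z<.35)
        if k.sum():print(n,vv,k.sum(),"u",u[k].min(),np.percentile(u[k],50),"z",np.percentile(z[k],[5,50,95]))
    k=(abs(v+.19)<.03)&(u>-.06)&(u<-.019)&(z>.19)&(z<.4)
    rr,cc=np.nonzero(k)
    for a,b in list(zip(rr,cc))[:40]:print("ptr",n,b,a,u[a,b],v[a,b],z[a,b])
for n,c,r in(("scene",229,227),("top",283,222),("scene",200,213),("scene",192,245),("scene",227,137),("scene",182,313)):
    w=world(ps if n=="scene" else pt,c,r);q=w[:2]-o;print(n,c,r,w,"cup",q@x,q@y)
im=pt["image"][140:240,220:330];cv2.imwrite("pics/ptr1.png",cv2.resize(im,None,fx=6,fy=6,interpolation=cv2.INTER_CUBIC))
```

```text
roof ((0.7266737222671509, 0.12540678679943085), (0.26580342650413513, 0.4633766710758209), 8.379462242126465) 0.5805707961541421
[[ 0.5614  0.3353]
 [ 0.629  -0.1232]
 [ 0.8919 -0.0844]
 [ 0.8244  0.374 ]]
x [0.9893 0.1457] yaw 8.379466 origin [0.61   0.1082]
scene -0.15 37 u -0.0354368028899889 -0.027988124477477255 z [0.1647 0.1698 0.1747]
scene -0.1 39 u -0.03529280307841883 -0.027400012749590058 z [0.1647 0.1704 0.1754]
scene -0.05 37 u -0.035198300497216034 -0.027289081572907114 z [0.1644 0.1687 0.1748]
scene 0 36 u -0.03520555182963624 -0.027440111117977443 z [0.163  0.1689 0.174 ]
scene 0.05 36 u -0.03536762890449507 -0.027750181065321275 z [0.1638 0.1696 0.1759]
scene 0.1 35 u -0.03560203150574634 -0.027832137143316307 z [0.1631 0.169  0.173 ]
scene 0.15 36 u -0.03571994414879811 -0.027931238117272564 z [0.1632 0.1702 0.1791]
ptr scene 255 206 -0.021357246971510185 -0.18696563073096215 0.28895302502672626
ptr scene 255 207 -0.021763085925902217 -0.19268126025288823 0.2969213651264655
ptr scene 255 208 -0.022002588231991537 -0.19610646600261727 0.2980441232876816
ptr scene 25
[... 4352 characters left out ...]
0.20194706418801495 0.28813297311631514
ptr top 293 172 -0.022981566547855943 -0.2040571944962803 0.28878535023383944
ptr top 294 172 -0.022700173521454325 -0.2065630667741791 0.2852667932502846
scene 229 227 [ 0.5323 -0.0984  0.1079] cup -0.10696914011923399 -0.19311200080658786
top 283 222 [ 0.5156 -0.0778  0.1515] cup -0.12055132242702123 -0.17028660890308872
scene 200 213 [ 0.4316 -0.0569  0.1046] cup -0.2005446034312724 -0.1373555579324643
scene 192 245 [ 0.4191 -0.1685  0.1105] cup -0.22923416690811943 -0.24591073782441908
scene 227 137 [0.4871 0.2627 0.035 ] cup -0.0990960512225521 0.17075104676252037
scene 182 313 [ 0.4028 -0.3777  0.0377] cup -0.2758451559772236 -0.45050165811305093
```

View pics/ptr1.png

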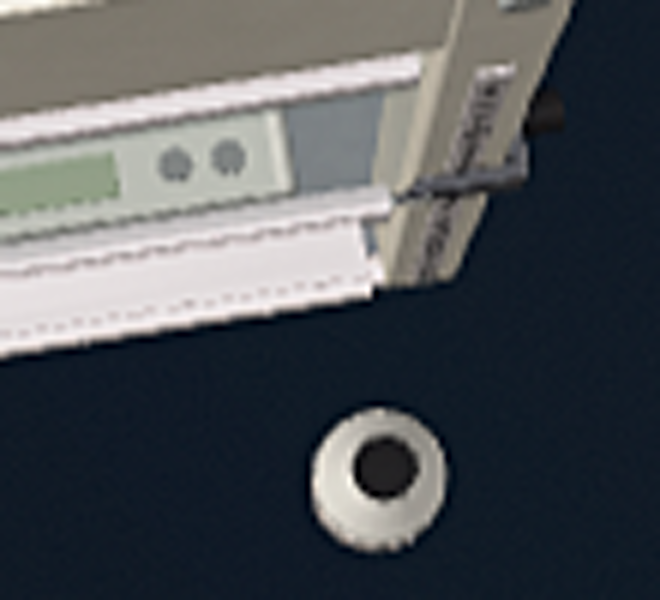

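The pose fit gives yaw 8.4°, cupboard origin (0.610, 0.108), and lip top at 0.170, so the underside is at about 0.157. The crop shows the pointer tip at crop (395,198), about top px (286,173). The clamp top is at 0.300 and it tapers to a tip at about 0.288–0.289. I'll push with closed fingers held level, near the cupboard's middle, between the bottle (v −0.17) and the rock (v +0.17). First I'll tilt the tool in place and watch the joints.

```bash
python3 -m creep '0 -1 0 0 0 0 0; 0 -2 0 0 0 0 0; 0 -3 0 0 0 0 0; 0 -4 0 0 0 0 0; 0 -5 0 0 0 0 0; 0 -6 0 0 0 0 0; 0 -6 0 0 0 0 0' 20; python3 -c "
from h import *
s=env.observe();print(s['q'],s['position'],s['tool_rot'],s['time_s'],s['ft_force'])"
```

```text
time_s: 1.7
position: [0.1371, 0.5326, 0.4042]
tool_rot: [[-0.647, 0.249, 0.72], [0.166, 0.968, -0.186], [-0.744, -0.001, -0.668]]
ft_force: [-0.4, 0.3, -0.8]
grip_width: 0.0002
gripper_force: 0.0
[ 69.80037606  23.42163382  76.60732431 -48.93189545  79.08997321
   3.65534967] [0.13710889 0.53264075 0.40423457] [[-0.64731333  0.24920549  0.72033469]
 [ 0.16570332  0.96844997 -0.1861372 ]
 [-0.74399453 -0.00112724 -0.66818476]] 1.7 [-0.42168316  0.25001802 -0.78990816]
```

```bash
cat >> h.py <<'E'
from scipy.spatial.transform import Rotation as Ro
def rel(p,x,z):
    "units for creep from the present pose to TCP p with tool x, z axes"
    s=env.observe();R=np.array(s["tool_rot"]);z=np.array(z,float);z/=np.linalg.norm(z)
    x=np.array(x,float);x-=z*(x@z);x/=np.linalg.norm(x);T=np.stack([x,np.cross(z,x),z],1)
    w=Ro.from_matrix(R.T@T).as_rotvec(degrees=True)/8;t=R.T@(np.array(p)-s["position"])/.03
    print("turn",np.round(w,2),"shift",np.round(t,2),"rows",max(np.linalg.norm(w)*8/8.59,np.linalg.norm(t)*30/50))
E
python3 - <<'E'
from h import *
s=env.observe();q=s["q"]
for sg in(1,-1):
    print(np.abs((Ro.from_euler("ZYZYZ",[q[0],q[1]+q[2],sg*q[3],q[4],q[5]+90],degrees=True)).as_matrix()-s["tool_rot"]).max())
rel([.32,.12,.42],[0,1,0],[0,0,-1])
E
```

```text
Traceback (most recent call last):
  File "scipy/spatial/transform/_rotation.pyx", line 1413, in scipy.spatial.transform._rotation.Rotation.from_euler
ValueError: Expected axis specification to be a non-empty string of upto 3 characters, got ZYZYZ
```

Run:
```python
from h import *
s=env.observe();q=s["q"]
for sg in(1,-1):
    M=Ro.from_euler("ZY",[q[0],q[1]+q[2]],degrees=True)*Ro.from_euler("ZYZ",[sg*q[3],q[4],q[5]+90],degrees=True)
    print(np.abs(M.as_matrix()-s["tool_rot"]).max())
rel([.32,.12,.42],[0,1,0],[0,0,-1])
```

```text
4.996003610813204e-16
1.4817974566847543
turn [3.94 5.1  8.86] shift [ -6.62 -11.8    6.6 ] rows 10.200100001610917
```

```bash
python3 -m creep '0.39 0.51 0.89 -0.66 -1.18 0.66 0; 0.79 1.02 1.77 -1.32 -2.36 1.32 0; 1.18 1.53 2.66 -1.99 -3.54 1.98 0; 1.58 2.04 3.54 -2.65 -4.72 2.64 0; 1.97 2.55 4.43 -3.31 -5.9 3.3 0; 2.36 3.06 5.32 -3.97 -7.08 3.96 0; 2.76 3.57 6.2 -4.63 -8.26 4.62 0; 3.15 4.08 7.09 -5.3 -9.44 5.28 0; 3.55 4.59 7.97 -5.96 -10.62 5.94 0; 3.94 5.1 8.86 -6.62 -11.8 6.6 0; 3.94 5.1 8.86 -6.62 -11.8 6.6 0; 3.94 5.1 8.86 -6.62 -11.8 6.6 0'
python3 - <<'E'
from h import *
s=env.observe();print(np.round(s['q'],1))
rel([.32,.12,.42],[0,0,1],[0,1,0])
E
```

```text
time_s: 2.9
position: [0.3205, 0.1189, 0.42]
tool_rot: [[0.005, 1.0, -0.0], [1.0, -0.005, 0.005], [0.005, -0.0, -1.0]]
ft_force: [-0.4, 0.4, 0.0]
grip_width: 0.0001
gripper_force: 0.0
[  0.2  -0.7 100.8   0.3  79.9   0.4]
turn [ 0.03 11.22 -0.03] shift [ 0.04 -0.02  0.  ] rows 10.445211636748354
```

```bash
python3 -m creep '0 1 0 0 0 0 0; 0 2 0 0 0 0 0; 0 3 0 0 0 0 0; 0 4 0 0 0 0 0; 0 5 0 0 0 0 0; 0 6 0 0 0 0 0; 0 7 0 0 0 0 0; 0 8 0 0 0 0 0; 0 9 0 0 0 0 0; 0 10 0 0 0 0 0; 0 11.2 0 0 0 0 0; 0 11.2 0 0 0 0 0'
python3 - <<'E'
from h import *
s=env.observe();print(np.round(s['q'],1),s['position'],s['tool_rot'])
x=np.load("cup.npz")["x"]
rel([.32,.12,.42],[0,0,1],[*x,0])
E
```

```text
time_s: 4.1
position: [0.3196, 0.1212, 0.4196]
tool_rot: [[0.001, 1.0, -0.002], [0.002, 0.002, 1.0], [1.0, -0.001, -0.002]]
ft_force: [-0.8, -0.7, -0.2]
grip_width: 0.0001
gripper_force: 0.0
[-14.8   3.2 112.9  83.2 103.3 -26.8] [0.31957518 0.12115273 0.41956245] [[ 0.00126149  0.99999687 -0.00216154]
 [ 0.00177921  0.0021593   0.99999609]
 [ 0.99999762 -0.00126533 -0.00177648]]
turn [-10.22   0.02   0.  ] shift [ 0.01  0.01 -0.04] rows 9.51622771664374
```

```bash
python3 -m creep '-1 0 0 0 0.17 0 0; -2 0 0 0 0.34 0 0; -3 0 0 0 0.5 0 0; -4 0 0 0 0.67 0 0; -5 0 0 0 0.84 0 0; -6 0 0 0 1 0 0; -7 0 0 0 1.2 0 0; -8 0 0 0 1.35 0 0; -9 0 0 0 1.5 0 0; -10 0 0 0 1.67 0 0; -10.2 0 0 0 1.7 0 0; -10.2 0 0 0 1.7 0 0'
python3 - <<'E'
from h import *
s=env.observe();print(np.round(s['q'],1),s['position'],s['tool_rot'],s['ft_force'])
c=np.load("cup.npz");x,y,o=c["x"],c["y"],c["o"]
P=lambda u,v,z:[*(o+u*x+v*y),z]
for a in ((-.25,.04,.135),(-.188,.04,.135)):print(P(*a));rel(P(*a),[0,0,1],[*x,0])
E
```

```text
time_s: 5.3
position: [0.3707, 0.1212, 0.4201]
tool_rot: [[0.001, 0.149, 0.989], [0.007, -0.989, 0.148], [1.0, 0.006, -0.002]]
ft_force: [0.8, -0.1, 0.5]
grip_width: -0.0003
gripper_force: 0.0
[ -1.8   1.5 114.6 157.5  27.8 -70.2] [0.37068563 0.12121803 0.42010513] [[ 0.00123285  0.14850819  0.98891041]
 [ 0.00651351 -0.98889138  0.14849721]
 [ 0.99997803  0.0062582  -0.00218647]] [ 0.79977192 -0.08740274  0.47552784]
[np.float64(0.35687036253511906), np.float64(0.11136601120233536), 0.135]
turn [-0.02  0.02  0.04] shift [-9.51  0.2  -0.48] rows 5.712192627550637
[np.float64(0.41820848919451237), np.float64(0.12040117755532265), 0.135]
turn [-0.02  0.02  0.04] shift [-9.5   0.2   1.58] rows 5.78079672319224
```

```bash
python3 -m creep '0 0 0 -1 0 0 0; 0 0 0 -2 0.1 -0.1 0; 0 0 0 -3 0.1 -0.2 0; 0 0 0 -4 0.1 -0.3 0; 0 0 0 -5 0.2 -0.5 0; 0 0 0 -6 0.2 -0.5 0; 0 0 0 -7 0.2 -0.5 0; 0 0 0 -8 0.2 -0.5 0; 0 0 0 -9 0.2 -0.5 0; 0 0 0 -9.65 0.2 -0.5 0; 0 0 0 -9.65 0.2 -0.5 0'
python3 - <<'E'
from h import *
s=env.observe();print(np.round(s['q'],1),s['position'],s['ft_force'])
c=np.load("cup.npz");x,y,o=c["x"],c["y"],c["o"]
P=lambda u,v,z:[*(o+u*x+v*y),z]
rel(P(-.188,.04,.13),[0,0,1],[*x,0])
p=get_image("top");a=p["image"][110:330,100:392];cv2.imwrite("pics/t2.png",cv2.resize(a,None,fx=2.7,fy=2.7,interpolation=cv2.INTER_CUBIC))
for u,v,z in((-.038,.04,.157),(-.015,.04,.142)):print(pix(p,P(u,v,z)))
E
```

```text
time_s: 6.4
position: [0.3573, 0.1108, 0.1283]
tool_rot: [[0.005, 0.151, 0.989], [0.001, -0.989, 0.151], [1.0, -0.0, -0.005]]
ft_force: [0.2, 0.2, -0.1]
grip_width: 0.0002
gripper_force: 0.0
[ -4.1  52.4 137.  167.1  98.9 -92.1] [0.35732775 0.1108082  0.12829749] [ 0.23919481  0.18750033 -0.07826366]
turn [-0.04  0.03 -0.  ] shift [ 0.07 -0.01  2.05] rows 1.2331078991279987
(np.float64(195.93036187336492), np.float64(202.84047357172523))
(np.float64(195.88054203543192), np.float64(194.74664647562952))
```

View pics/t2.png

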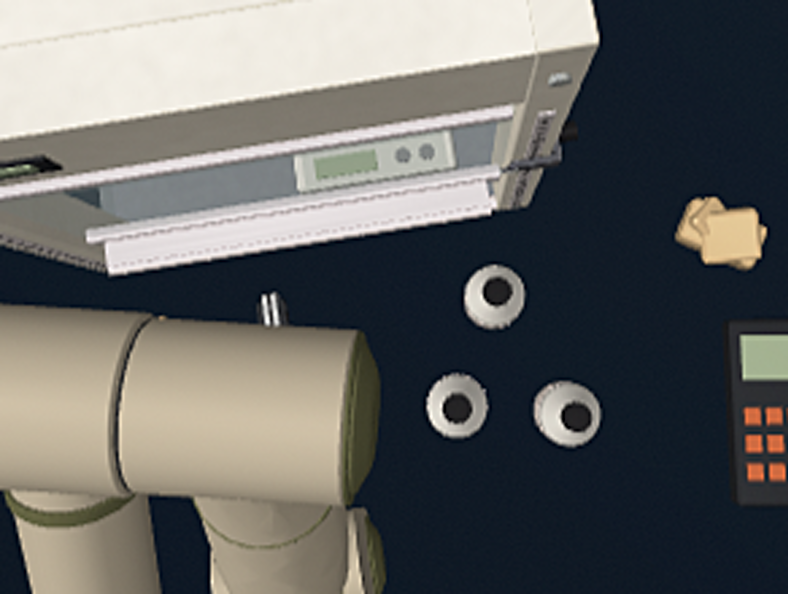

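Fingertips show at crop (272,300), pointing at the lip; the nose spans crop (110,270)–(492,210). The bottles at (495,297), (457,405) and (567,413) and the clear strip below the lip are undisturbed. The elbow hangs high in front, so I'll check its gap to the cupboard before moving in.

Run:
```python
from h import *
np.set_printoptions(precision=3,suppress=True)
c=np.load("cup.npz");x,y,o=c["x"],c["y"],c["o"]
p=get_image("top")
for col in(150,192,225):
    for r in(228,232,236,245,260,275):
        w=world(p,col,r);q=w[:2]-o;print(col,r,"u v z",np.array([q@x,q@y,w[2]]))
```

```text
150 228 u v z [-0.113  0.064  0.481]
150 232 u v z [-0.12   0.062  0.489]
150 236 u v z [-0.127  0.06   0.497]
150 245 u v z [-0.142  0.059  0.509]
150 260 u v z [-0.165  0.059  0.515]
150 275 u v z [-0.188  0.063  0.511]
192 228 u v z [-0.088  0.089  0.002]
192 232 u v z [-0.131 -0.005  0.482]
192 236 u v z [-0.138 -0.006  0.493]
192 245 u v z [-0.152 -0.007  0.507]
192 260 u v z [-0.175 -0.005  0.515]
192 275 u v z [-0.198 -0.002  0.512]
225 228 u v z [-0.103 -0.007  0.002]
225 232 u v z [-0.138 -0.057  0.467]
225 236 u v z [-0.146 -0.058  0.487]
225 245 u v z [-0.161 -0.058  0.504]
225 260 u v z [-0.183 -0.056  0.513]
225 275 u v z [-0.206 -0.053  0.513]
```

```bash
python3 -m creep '0 0 0 0 0 0.7 0; 0 0 0 0 0 1.4 0; 0 0 0 0 0 2.05 0; 0 0 0 0 0 2.05 0; 0 0 0 0.2 0 2.05 0; 0 0 0 0.4 0 2.05 0; 0 0 0 0.6 0 2.05 0; 0 0 0 0.8 0 2.05 0; 0 0 0 1 0 2.05 0; 0 0 0 1.2 0 2.05 0; 0 0 0 1.4 0 2.05 0; 0 0 0 1.6 0 2.05 0'
cat > m.py <<'E'
from h import *
c=np.load("cup.npz");x,y,o=c["x"],c["y"],c["o"]
s=env.observe();print(np.round(s['q'],1),s['position'],s['ft_force'],s["time_s"])
def lip(n="top"):
    p=get_image(n);K=np.array(p["intrinsics"]);d=p["depth"];r,cc=np.indices(d.shape)
    A=(np.stack([(cc-K[0,2])/K[0,0]*d,-(r-K[1,2])/K[1,1]*d,-d,np.ones_like(d)],-1)@np.linalg.inv(p["view"]).T)[...,:3]
    q=A[...,:2]-o;u=q@x;v=q@y;z=A[...,2];h=(d>0)&(u>-.032)&(u<-.02)&(z>.13)&(z<.36)
    for a in(-.155,-.12,-.08,.1,.15):
        k=h&(abs(v-a)<.015)
        if k.sum():print(n,a,k.sum(),"lip top z",np.round(np.percentile(z[k],[10,50,90]),4))
    k=h&(v>-.222)&(v<-.193)&(u<-.019);print("clamp top",k.sum(),np.round(np.percentile(z[k],[50,75,90,95]),4) if k.sum() else "")
    return p
E
python3 -c "
from m import *
lip();lip('scene')"
```

```text
time_s: 7.7
position: [0.4177, 0.1192, 0.1786]
tool_rot: [[0.002, 0.145, 0.989], [0.005, -0.989, 0.145], [1.0, 0.005, -0.002]]
ft_force: [-3.9, -0.9, -4.2]
grip_width: 0.0003
gripper_force: 2.1
[ -1.8  39.5 125.8 169.5  75.5 -87.6] [0.41770787 0.11919507 0.17863841] [-3.862824   -0.90949212 -4.22774795] 7.7
top -0.155 63 lip top z [0.201  0.2034 0.2056]
top -0.12 63 lip top z [0.2004 0.2026 0.2052]
top -0.08 62 lip top z [0.2007 0.203  0.2052]
top 0.1 63 lip top z [0.2004 0.2034 0.2051]
top 0.15 62 lip top z [0.2003 0.2032 0.2054]
clamp top 34 [0.2953 0.2989 0.2997 0.2999]
scene -0.155 34 lip top z [0.1984 0.2022 0.2057]
scene -0.12 34 lip top z [0.1997 0.2031 0.2072]
scene -0.08 32 lip top z [0.1986 0.2055 0.2085]
scene 0.1 33 lip top z [0.2002 0.2042 0.2078]
scene 0.15 32 lip top z [0.2004 0.2044 0.209 ]
clamp top 9 [0.2984 0.2992 0.3008 0.3014]
```

```bash
python3 -m creep '0 0 0 0.25 0 0 0; 0 0 0 0.55 0 0 0; 0 0 0 0.85 0 0 0; 0 0 0 1.15 0 0 0; 0 0 0 1.45 0 0 0; 0 0 0 1.75 0 0 0; 0 0 0 2.05 0 0 0; 0 0 0 2.3 0 0 0; 0 0 0 2.5 0 0 0; 0 0 0 2.7 0 0 0; 0 0 0 2.8 0 0 0; 0 0 0 2.8 0 0 0'; python3 -c "
from m import *
p=lip();a=p['image'][150:200,250:316];cv2.imwrite('pics/t3.png',cv2.resize(a,None,fx=11,fy=11,interpolation=cv2.INTER_CUBIC))
p=lip('scene');a=p['image'][180:225,225:285];cv2.imwrite('pics/s3.png',cv2.resize(a,None,fx=12,fy=12,interpolation=cv2.INTER_CUBIC))"
```

```text
time_s: 9.0
position: [0.4179, 0.1197, 0.2628]
tool_rot: [[-0.001, 0.145, 0.989], [0.005, -0.989, 0.145], [1.0, 0.005, 0.001]]
ft_force: [-0.5, -0.2, -1.6]
grip_width: 0.0001
gripper_force: 0.1
[ -1.7  25.6 122.3 168.2  58.4 -84. ] [0.41791498 0.11973863 0.26282585] [-0.52123112 -0.20225564 -1.63110273] 9.0
top -0.155 74 lip top z [0.2854 0.2877 0.2894]
top -0.12 74 lip top z [0.2856 0.2877 0.2897]
top -0.08 77 lip top z [0.2855 0.2879 0.2899]
top 0.1 77 lip top z [0.2855 0.2878 0.2896]
top 0.15 77 lip top z [0.2859 0.2879 0.2896]
clamp top 38 [0.2954 0.2988 0.2999 0.3007]
scene -0.155 37 lip top z [0.2828 0.286  0.2899]
scene -0.12 38 lip top z [0.2838 0.2878 0.2904]
scene -0.08 37 lip top z [0.2826 0.2874 0.2903]
scene 0.1 31 lip top z [0.2832 0.2871 0.291 ]
scene 0.15 31 lip top z [0.2837 0.2865 0.2907]
clamp top 9 [0.3004 0.3029 0.3048 0.3056]
```

View pics/t3.png

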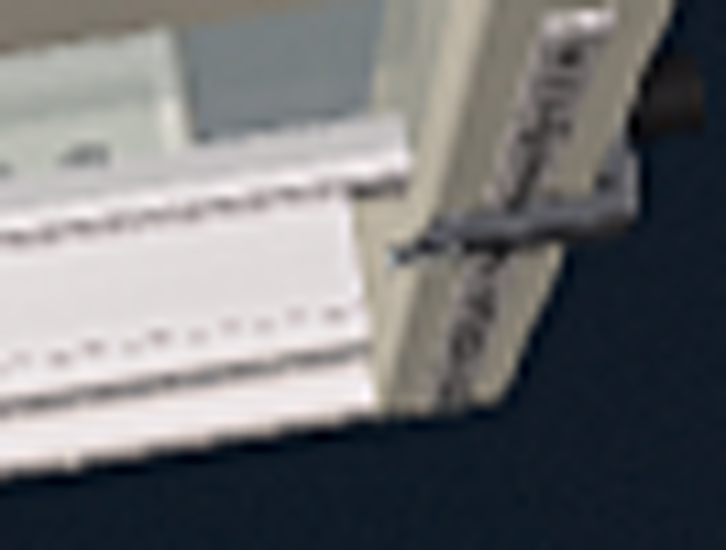

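View pics/s3.png

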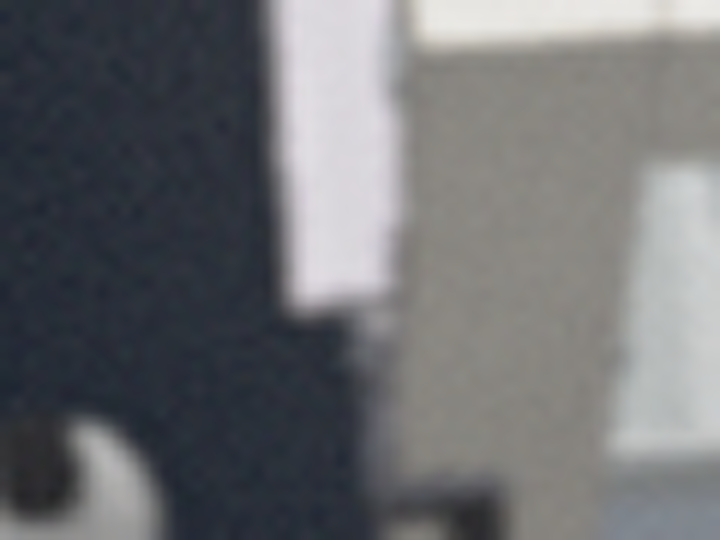

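In the top crop the pointer tip is at (390,255), about top px (285.5,173.2), and it comes off the middle of the clamp's edge. The lip's right end stops beside it, about 14 mm too low going by the lip top. The scene crop shows the tip beside the lip end at (370,325), with the bottle cap undisturbed. I'll refine the tip height with averaged depth.

Run:
```python
from h import *
c=np.load("cup.npz");x,y,o=c["x"],c["y"],c["o"]
ps=[get_image("top") for _ in range(12)];p=ps[0];D=np.median([q["depth"] for q in ps],0)
for r in range(168,177):
    L=[]
    for cc in range(284,300):
        w=world(p,cc,r,D[r,cc]);q=w[:2]-o;L.append("%4d/%4d/%4d"%(q@x*1e3,q@y*1e3,w[2]*1e3))
    print(r," ".join(L))
for z in(.28,.285,.29,.295):print(z,pix(p,[*(o-.022*x-.185*y),z]))
```

```text
168   13/-194/ 163    6/-194/ 198    0/-194/ 228   -5/-195/ 257  -11/-195/ 284  -14/-196/ 295  -14/-198/ 296  -14/-200/ 294  -14/-203/ 292  -14/-205/ 290  -16/-206/ 297  -16/-208/ 298  -17/-211/ 298  -17/-213/ 300  -18/-215/ 300  -18/-217/ 300
169   11/-194/ 158    5/-194/ 191   -1/-195/ 222   -7/-195/ 252  -12/-195/ 276  -16/-195/ 299  -17/-197/ 298  -17/-199/ 299  -18/-202/ 299  -18/-204/ 299  -18/-206/ 298  -19/-208/ 299  -19/-210/ 299  -19/-212/ 299  -20/-214/ 299  -20/-217/ 299
170   10/-194/ 151    3/-194/ 185   -2/-194/ 217   -8/-194/ 247  -12/-195/ 268  -19/-195/ 299  -19/-197/ 299  -19/-199/ 300  -20/-201/ 299  -20/-203/ 299  -20/-205/ 299  -21/-208/ 299  -21/-210/ 298  -21/-212/ 299  -22/-214/ 299  -22/-216/ 298
171    9/-194/ 145    2/-194/ 179   -4/-194/ 212  -10/-195/ 242  -20/-193/ 295  -21/-194/ 300  -21/-196/ 299  -22/-199/ 300  -22/-201/ 299  -22/-203/ 299  -22/-205/ 296  -22/-208/ 294  -22/-210/ 292  -22/-212/ 291  -22/-215/ 288  -22/-217/ 287
172    7/-194/ 139  -20/-186/ 288  -20/-188/ 290  -21/-190/ 293  -22/-192/ 294  -22/-194/ 294  -22/-197/ 292  -22/-199/ 289 
[... 671 characters left out ...]
  -14/-198/ 212  -14/-200/ 210  -14/-203/ 207  -14/-205/ 205  -15/-207/ 212  -15/-210/ 208  -15/-212/ 207  -15/-215/ 205  -15/-218/ 202  -14/-221/ 191  -14/-224/ 189  -14/-226/ 187
176    2/-194/ 112   -4/-194/ 149  -11/-194/ 184  -13/-196/ 197  -14/-198/ 198  -14/-201/ 197  -14/-203/ 194  -14/-206/ 192  -15/-208/ 197  -16/-210/ 201  -15/-213/ 193  -15/-216/ 191  -14/-219/ 179  -14/-222/ 176  -14/-225/ 174  -13/-228/ 168
0.28 (np.float64(284.2261329997668), np.float64(173.68056886909957))
0.285 (np.float64(284.3126971134437), np.float64(173.26012342338106))
0.29 (np.float64(284.4002922596585), np.float64(172.83467021039547))
0.295 (np.float64(284.4889369691275), np.float64(172.404119225695))
```

The clamp face runs from 0.300 down to 0.278, and samples near the tip read 0.288–0.289, so the tip is at about 0.2885. The lip still needs about 13.5 mm.

```bash
python3 -m creep '0 0 0 0.1 0 0 0; 0 0 0 0.2 0 0 0; 0 0 0 0.3 0 0 0; 0 0 0 0.4 0 0 0; 0 0 0 0.45 0 0 0; 0 0 0 0.45 0 0 0; 0 0 0 0.45 0 0 0'; python3 -c "
from m import *
lip();lip('scene')"
```

```text
time_s: 10.4
position: [0.4179, 0.1197, 0.276]
tool_rot: [[-0.001, 0.145, 0.989], [0.005, -0.989, 0.145], [1.0, 0.005, -0.0]]
ft_force: [-0.4, -1.0, -0.5]
grip_width: -0.0004
gripper_force: 0.5
[ -1.7  23.5 121.5 167.8  55.6 -83.3] [0.41790998 0.11969639 0.27601071] [-0.39827836 -1.01732365 -0.52766582] 10.4
top -0.155 78 lip top z [0.2985 0.3007 0.3025]
top -0.12 77 lip top z [0.2981 0.3007 0.3028]
top -0.08 81 lip top z [0.2977 0.3005 0.3023]
top 0.1 80 lip top z [0.2977 0.3008 0.3031]
top 0.15 78 lip top z [0.2989 0.3008 0.3025]
clamp top 38 [0.2968 0.2992 0.3013 0.3023]
scene -0.155 38 lip top z [0.2957 0.2993 0.3042]
scene -0.12 37 lip top z [0.2956 0.3001 0.3043]
scene -0.08 36 lip top z [0.2955 0.2992 0.3035]
scene 0.1 30 lip top z [0.2962 0.3003 0.3026]
scene 0.15 33 lip top z [0.2968 0.2994 0.303 ]
clamp top 8 [0.295  0.3007 0.3015 0.3015]
```

The lip underside is at about 0.2877, within 1 mm of the tip. I'll back off down and out.

```bash
python3 -m creep '0 0 0 -0.3 0 0 0; 0 0 0 -0.7 0 0 0; 0 0 0 -0.7 0 -0.7 0; 0 0 0 -0.7 0 -1.5 0; 0 0 0 -0.7 0 -2.3 0; 0 0 0 -0.7 0 -2.5 0; 0 0 0 -0.7 0 -2.5 0; 0 0 0 -0.7 0 -2.5 0'; python3 -c "
from m import *
p=lip();lip('scene')
cv2.imwrite('pics/t4.png',p['image'])"
```

```text
time_s: 11.3
position: [0.3447, 0.1087, 0.255]
tool_rot: [[-0.001, 0.145, 0.989], [0.005, -0.989, 0.145], [1.0, 0.005, 0.0]]
ft_force: [-0.2, 0.6, -0.6]
grip_width: 0.0001
gripper_force: 0.0
[ -4.7  24.4 134.4 166.1  69.4 -85.3] [0.34466041 0.108731   0.25502406] [-0.18571926  0.6337479  -0.5646399 ] 11.3
top -0.155 76 lip top z [0.2985 0.3007 0.3029]
top -0.12 79 lip top z [0.2989 0.3006 0.3023]
top -0.08 79 lip top z [0.2977 0.3006 0.3025]
top 0.1 79 lip top z [0.2987 0.301  0.3026]
top 0.15 76 lip top z [0.2989 0.3014 0.3031]
clamp top 38 [0.2966 0.2991 0.3008 0.3017]
scene -0.155 39 lip top z [0.2954 0.2992 0.3029]
scene -0.12 39 lip top z [0.2956 0.3006 0.3051]
scene -0.08 38 lip top z [0.2956 0.2994 0.304 ]
scene 0.1 35 lip top z [0.2957 0.3004 0.303 ]
scene 0.15 32 lip top z [0.2967 0.3007 0.3024]
clamp top 8 [0.2998 0.3015 0.3032 0.3042]
```

View pics/t4.png

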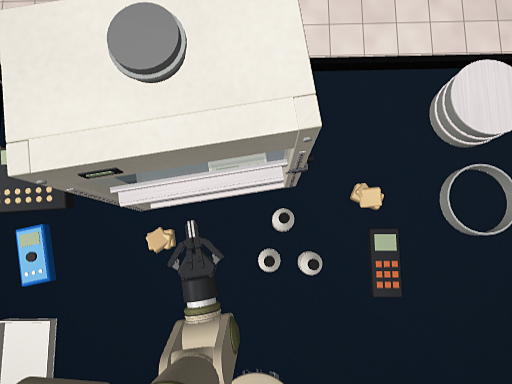

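The picture shows the fingers clear of the lip, with tips at (192,225). The window stands at the pointer, the bottles are at (283,219), (269,260) and (310,263), and the rock is at (160,239), all unmoved. The arm is still and free, so I'm handing in.

```bash
python3 -c "
from h import *
print(job.close_job())"
```

```text
the job is handed in; nothing more can be done
None
```

The window now stands with the underside of its lip at about 0.288 m, within about 1 mm of the measured pointer tip; the arm is clear, nothing visible was moved, and the job is handed in (no verdict was returned).

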